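# Close a ukulele side mould with its over-centre latch

## Task

The two-part ukulele mould has been left open with freshly bent sides lying in it. Swing its loose half in against the sides and press until they push back with about 15 N, to bed them; then hook the latch's wire loop under the lip of the keeper, throw the lever over past its toggle point and press it fully home, so that the latch holds the halves shut. Go by feel: never push on the loose half with more than 22 N or on the lever with more than 35 N, and do not disturb the things lying round about.

Things in the scene. Friction and masses are not known exactly. Their poses are not given: they have to be found in the camera images.
- mould: Fixed half of the plywood mould on a backing board 190x304x12, screwed to the bench. Origin: centre of the board's underside, on the joint line; +x from the loose half (robot's side) to the fixed half, +y along the joint from latch end (y -150) to hinge end (+145), z up; flat top at z = 56. The latch stands on top, centred at y = -122, and works in the x-z plane there. Never moves
- swing_half (a joint): Swing (rad) of the loose half (robot's side) about an upright pin at mould x 0, y +149. 0 = shut, grows as it opens toward the robot. Opening at the latch = 271 mm x value; starts 24 to 38 mm, stays where left. From somewhere between 13 and 2 mm inward (not known beforehand) the bent sides push back, 5 N per mm at the latch, and return it there when let go; only the latch holds it shut
- push_face (a point): Point on the loose half's outer upright face (44 high, nearly flat there, looking to the robot, the half's -x), 77 mm toward the hinge from the latch's centre line and 194 from the hinge pin, 22 mm below the mould's top and 22 mm above the backing board: the place to push it shut, clear of the latch. 7 N here for each mm that the sides yield at the latch. Axes of the loose half
- keeper_seat (a point): Centre of the loop's bar when hooked, 16 mm above the mould's top: in the corner under the lip of the keeper, a steel hook 24 wide on the loose half. Post: its face is 3 mm to +x. Lip: 19 to 24 mm above the mould's top, reaching 5 mm to -x. Throat below it open to -x, floor 3 mm above the mould's top. The bar goes over the lip, down on the robot's side, back under it. Axes of the loose half
- latch_lever (a joint): Lever angle (rad): 0 = home, handle level and pointing to mould +x (away from the robot); pi/2 upright; 2.4 = open stop, leaning to the robot. Toggle point at 0.21. Past it the loop's pull holds the lever closed, but its stiff pivot (0.1 N m, 5 N of drag on the loop) may keep it from snapping home: it must be pressed down to its stop. Throwing takes up to about 14 N near the handle's end
- lever_pivot (a point): The lever's pivot pin, along mould y, 24 mm above the mould's top and 30 mm to +x of the joint line. Axes as the mould's. Fixed
- lever_tip (a point): Point on the outer (upper when home) face of the lever's steel handle, near its end, 66 mm along from the pivot; with the lever home this face lies 8 mm above the pivot's axis. Handle 26 wide (y), 3 thick, ending in a curl of 9 mm diameter 71 mm from the pivot. z: square out of that face, the side on which to push it over; x: along the handle to its end
- latch_loop (a joint): Angle of the loop against the lever (rad). Loop's tilt = latch_lever + latch_loop: negative when its bar end is raised above level, 0 about level with the bar to the robot's side. Stays where it is left
- loop_bar (a point): Centre of the loop's cross bar (along mould y). The loop is a U of 6 mm steel rod, 44 wide over its two legs, 95 long from crank pin to bar. x runs along the legs from bar to crank pin (within 0.05 rad). The legs can be gripped across from above; they pivot in the fingers, and the lever follows. It reaches over the keeper's lip only once the half is nearly in
- crank_pin (a point): The pin on the lever, 20 mm from the lever's pivot, on which the loop hangs; this point is on the latch's centre line
- tape_roll: Bystander: roll of blue tape, 70x58x22, lying in the hollow of the mould; origin under its centre
- glue_bottle: Bystander: white glue bottle, 50 diameter, 138 tall; origin under its centre
- small_tape: Bystander: small roll of yellow tape 48x47x20; origin under its centre
- spring_clamp: Bystander: black nylon spring clamp 116x72x19; origin under its centre
- palm_plane: Bystander: small brass palm plane 71x79x36; origin under its centre
- sanding_pad: Bystander: dark sanding pad 72x65x14; origin under its centre
- nut_file: Bystander: small file with a wooden handle 176x34x12; origin under its centre

How it is judged:
By the outcome, as a careful person would: the job done as asked, in the order asked, and still so for the second after the job is handed in, with the robot touching nothing.
It also fails if it takes over 72 s, if anything falls off the work surface, if the arm or the gripper's body presses on something with over 40 N, if the wrist force passes 120 N, or if a joint passes its speed limit or range.

## Robot

A 6-joint arm with a two-finger parallel gripper is mounted at the origin on a cart in front of the work surface, level with it; the furniture and walls round the work are solid. World frame = base frame: x ahead of the robot, y to its left, z up, the work surface at z = 0. Lengths are in mm, angles in rad, forces in N, time in s.
With the tool pointing down it reaches from about 350 to 725 mm from the base axis. Payload 6 kg.
Tool frame: the origin (TCP) lies between the finger pads; the fingertips stand 8 mm ahead of it and the grasp point (between the pads) lies 11 mm behind it; z points along the fingers, y is the line along which they close (so a half turn about z gives the same grasp; the last joint's range is limited). The gripper opens to 85 mm and grips with 20 to 120 N. Pads are 22 mm wide; open, the fingers measure 114 mm over their backs; the gripper's body (76 mm by 85 mm) begins 54 mm behind the grasp point. The pads swing forward as they close: fully open they stand 13 mm farther back than shut.
Start: joints at [-0.987, 0.04, 0.085, 0, -1.615, -0.334], TCP at [148.337, -581.352, 239.261] pointing down, gripper open.
Joint ranges: [-2.56, 2.56], [-1.29, 2.01], [-1.08, 1.49], [-3.29, 1.98], [-2.81, -0.18], [-2.99, 2.99]. Speed limits (rad/s): [2.57, 2.57, 3.01, 3.14, 3.14, 3.14].

## Interface

Orientations are given as a rotation vector (axis times angle).
In Python, from station import env gives the robot as it stands.
- The arm moves only by the shell command python3 -m jog 'ROWS' [OPENING] [FORCE]. ROWS is JSON, a list of rows, each a list of 6 numbers: the shift along the tool's x, y, z in units of 40 mm (1.0 is 40 mm), then the turn, a rotation vector about the tool's x, y, z in rad. In form: [[dx, dy, dz, rx, ry, rz], ...]. A call has 1 to 20 rows; each row shifts and turns the commanded pose from where the row before left it, along the tool's axes as they then stand; what a row does not reach is not made up. A row lasts 1/8 s, in which the tool goes at most 62.5 mm and 10.7 degrees, less where a joint would pass 70% of its speed; a pose out of reach is approached as far as the arm can. A call is refused whole if a number of a shift passes 1 or a number of a turn 0.188, either way. A call with a gripper value outside its range is refused whole. OPENING is the opening, from 0 (shut) to 1 (fully open), set as the call begins (- or left out, the last holds). The fingers move at their own pace and stop on an object; FORCE is the grip in N (left out, the last holds). Time passes only in rows, so rows that do not move let the fingers close. It gives the time, the measured TCP pose, the force, the opening and the grip force at its end, in the units of the state.
- env.get_obs(): the state, without advancing time (a new reading comes with each control period).
- env.grab_frame(name): name is "side" or "top"; returns a dict with "frame" (384x512x3 uint8, blue, green, red), "depth" (384x512 float32, mm along the optical axis (not along the pixel's ray), 0 where there is no reading), "intrinsics" (3x3 intrinsics, pixels), "view" (4x4, takes a point from world to camera coordinates). Camera axes: x right, y down, z forward; pixel columns grow to the right and rows downward; lengths in mm; the calibration is good to about 2 mm. A picture is of the moment at which its call begins.
- env.sign_off(): hands the job in; it is judged then, once.
The state is a dict: "t": time; "joint_positions": joint angles; "qd": joint speeds; "joint_efforts": joint torques, N m; "ee_pos": TCP position; "orientation": TCP orientation; "force": force on the tool from outside, world axes, zero at the start; "wrist_torque": the same for the moment, N m; "grip_width": opening from 0.0 (shut) to 1.0 (fully open); "grasp_force": force on a finger pad.
Only numpy, scipy, OpenCV 4.12 (cv2) and the standard library are available. Lean on these libraries where they do the work, as an engineer would, in place of code of your own. Each camera call takes 0.05 s, during which the arm holds its last target. There are 200 camera calls.

## Working session

There is one attempt and no reset: what is moved stays moved. The work goes in short steps, Python scripts to look and compute and a shell command to move; the robot and the scene stay as the last step left them, time stands still between calls to the robot, and variables do not carry over. Pictures are saved under pics/ and viewed, at most 10 in all, crops included, and the job is handed in when it is done.

```bash
mkdir -p pics; ls
python3 - <<'E'
from station import env
import cv2,numpy as np
o=env.get_obs();print({k:np.round(v,3) for k,v in o.items()})
for n in("side","top"):
    f=env.grab_frame(n);cv2.imwrite(f"pics/{n}0.png",f["frame"]);np.savez(f"{n}0.npz",**f)
    print(n,f["intrinsics"],np.round(f["view"],3).tolist(),(f["depth"]>0).mean())
E
```

```text
pics
{'t': np.float64(0.0), 'joint_positions': array([-0.987,  0.041,  0.084, -0.   , -1.615, -0.334]), 'qd': array([ 0.001, -0.001, -0.001,  0.   , -0.001, -0.   ]), 'joint_efforts': array([ 2.0000e-03, -3.6820e+01,  3.4741e+01,  6.9320e+00, -5.0000e-03,
        0.0000e+00]), 'ee_pos': array([ 148.303, -581.06 ,  238.262]), 'orientation': array([ 3.910e-01, -3.117e+00, -3.000e-03]), 'force': array([ 0.471,  0.039, -0.606]), 'wrist_torque': array([-0.023, -0.009,  0.008]), 'grasp_force': np.float64(0.0), 'grip_width': np.float64(0.999)}
side [[354.35848242   0.         253.61521267]
 [  0.         354.35848242 192.95788641]
 [  0.           0.           1.        ]] [[0.999, 0.042, 0.007, -541.693], [0.028, -0.529, -0.848, 146.674], [-0.032, 0.848, -0.529, 791.764], [0.0, 0.0, 0.0, 1.0]] 0.9959259033203125
top [[366.75525516   0.         257.87701667]
 [  0.         366.75525516 194.78199091]
 [  0.           0.           1.        ]] [[-0.024, -1.0, -0.003, 138.278], [-0.997, 0.024, -0.071, 515.047], [0.071, 0.002, -0.997, 923.443], [0.0, 0.0, 0.0, 1.0]] 0.9959360758463541
```

View pics/side0.png

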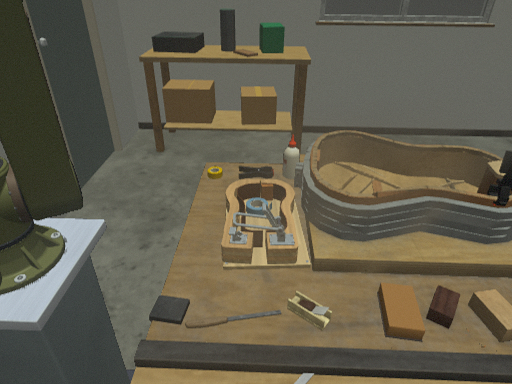

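View pics/top0.png

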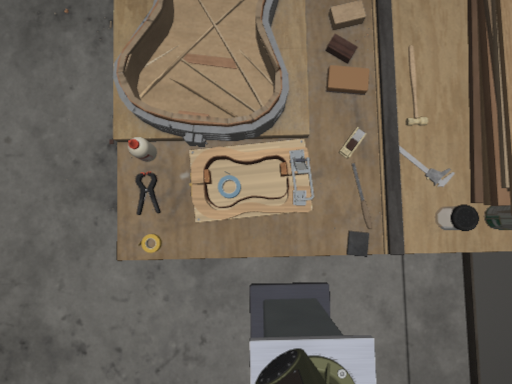

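The side view shows the mould at about px (262,225), with the latch at its near end. In the top view it spans about (190–313, 140–220), with the latch at (300,178). I'll zoom in on both.

Run:
```python
import cv2,numpy as np
t=np.load("top0.npz")["frame"][130:225,270:330];s=np.load("side0.npz")["frame"][170:272,215:315]
a=cv2.resize(t,None,fx=6,fy=6,interpolation=cv2.INTER_CUBIC);b=cv2.resize(s,None,fx=4.4,fy=5.6,interpolation=cv2.INTER_CUBIC)
h=max(a.shape[0],b.shape[0]);c=np.zeros((h,a.shape[1]+b.shape[1],3),np.uint8);c[:a.shape[0],:a.shape[1]]=a;c[:b.shape[0],a.shape[1]:]=b
print(c.shape);cv2.imwrite("pics/crop0.png",c)
```

```text
(571, 800, 3)
```

View pics/crop0.png

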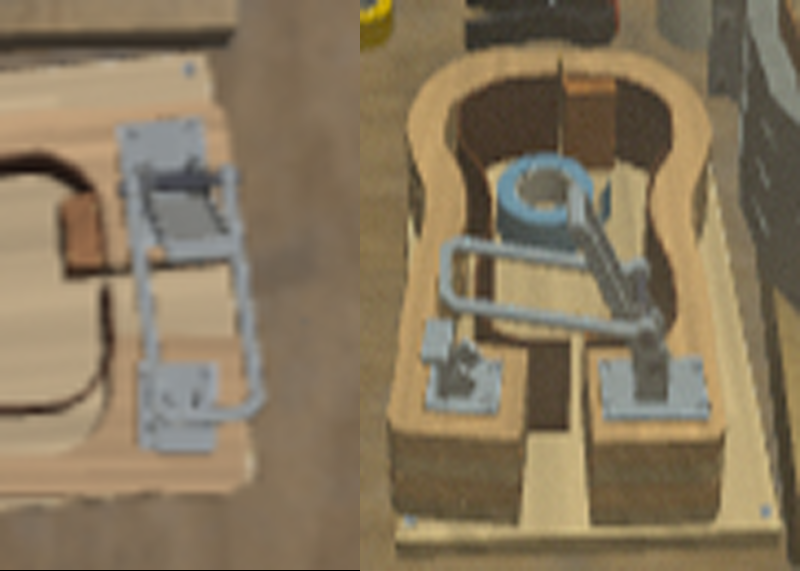

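The crops show the lever leaning back from its pivot at crop px (645,325), with the loop about level and its bar at (450,270), just beyond and above the keeper at (450,370). Next I'll build point clouds from both views.

```bash
cat > h.py <<'E'
import numpy as np,cv2
def cloud(f):
    K=f["intrinsics"];V=f["view"];d=f["depth"];v,u=np.indices(d.shape)
    p=np.stack([(u-K[0,2])/K[0,0]*d,(v-K[1,2])/K[1,1]*d,d],-1)
    return (p-V[:3,3])@V[:3,:3]
def ray(f,u,v,z):
    K=f["intrinsics"];V=f["view"];R=V[:3,:3]
    d=R.T@np.array([(u-K[0,2])/K[0,0],(v-K[1,2])/K[1,1],1]);c=-R.T@V[:3,3]
    return c+d*(z-c[2])/d[2]
def tri(fs,ps):
    P=[f["intrinsics"]@f["view"][:3] for f in fs]
    x=cv2.triangulatePoints(*P,*[np.array(p,float).reshape(2,1) for p in ps]);return (x[:3]/x[3]).ravel()
E
python3 - <<'E'
from h import *
T=np.load("top0.npz");S=np.load("side0.npz")
for n,f in(("top",T),("side",S)):
    p=cloud(f);m=(p[...,0]>280)&(p[...,0]<620)&(p[...,1]>-130)&(p[...,1]<260)
    print(n,np.histogram(p[m][:,2],bins=[-20,-5,5,9,11,13,15,20,40,50,54,56,58,60,65,70,80,90,100,120,140])) 
    q=m&(p[...,2]>8)&(p[...,2]<90)&(p[...,0]<560)
    n_,l,st,c=cv2.connectedComponentsWithStats(q.astype(np.uint8));
    for i in range(1,n_):
        if st[i][4]>15:print(st[i])
    i=1+st[1:,4].argmax();k=p[l==i][:,:2].astype(np.float32);print("rect",cv2.minAreaRect(k))
    for lo,hi in((9,15),(52,60)):
        k=p[(l==i)&(p[...,2]>lo)&(p[...,2]<hi)]
        if len(k):r=cv2.minAreaRect(k[:,:2].astype(np.float32));print(lo,len(k),r,cv2.boxPoints(r).round(0).tolist(),np.median(k[:,2]))
    h=p[q&(p[...,2]>62)];print(n,len(h));print(h[h[:,2].argsort()][::-max(1,len(h)//45)].round(0).astype(int).tolist())
print("screws",ray(T,301.3,141.3,12),ray(S,226.4,262.9,12),ray(S,307,261.1,12))
E
```

```text
top (array([  55, 8388,  418, 1346, 1342,  449,   96,  531,  143,  428,  809,
        563,  275,  135,    7,   34,   41,   31,  309,   33]), array([-20,  -5,   5,   9,  11,  13,  15,  20,  40,  50,  54,  56,  58,
        60,  65,  70,  80,  90, 100, 120, 140]))
[ 203  177  109   44 3492]
[295 178  16  20 261]
[346 231  14  25 280]
rect ((508.01593017578125, 124.49662017822266), (270.95037841796875, 103.61788940429688), 89.94670867919922)
9 1628 ((508.03570556640625, 123.89386749267578), (269.7339172363281, 103.57952117919922), 89.96610260009766) [[456.0, -11.0], [560.0, -11.0], [560.0, 259.0], [456.0, 259.0]] 11.233640582372544
52 1162 ((506.28570556640625, 128.73878479003906), (262.8179016113281, 98.31673431396484), 87.93911743164062) [[452.0, -1.0], [551.0, -4.0], [560.0, 258.0], [462.0, 262.0]] 55.32993660889733
top 66
[[489, 38, 82], [492, 23, 82], [494, 28, 82], [497, 37, 81], [489, 30, 81], [499, 18, 81], [497, 33, 81], [494, 30, 81], [496, 23, 81], [496, 25, 80], [499, 37, 80], [494, 23, 80], [492, 25, 80], [494, 21, 80], [494, 25, 80], [492, 30, 80], [489, 33, 80], [497, 35, 
[... 1838 characters left out ...]
17, 77], [501, 22, 75], [506, 35, 73], [505, 32, 73], [507, 33, 72], [510, 17, 71], [508, 18, 71], [503, 18, 71], [495, 15, 70], [511, 33, 69], [504, 16, 69], [500, 13, 69], [512, 18, 68], [508, 18, 68], [510, 16, 67], [504, 33, 66], [500, 13, 66], [501, 17, 65], [503, 18, 65], [513, 252, 64], [489, 220, 64], [506, 33, 64], [513, 63, 63], [502, 34, 63], [513, 139, 63], [509, 161, 63], [519, 35, 63], [504, 34, 63], [529, 53, 63], [508, 18, 63], [522, 32, 63], [527, 54, 63], [543, 51, 62], [521, 256, 62], [488, 228, 62], [499, 14, 62], [489, 213, 62], [524, 26, 62]]
screws [656.03006367   9.17220607  12.        ] [483.23167747  -2.80785443  12.        ] [658.31799825  11.47083007  12.        ]
```

Run:
```python
from h import *
T=np.load("top0.npz");S=np.load("side0.npz")
for n,f in(("top",T),("side",S)):
    p=cloud(f);m=(p[...,0]>430)&(p[...,0]<(677))&(p[...,1]>-40)&(p[...,1]<335)
    q=m&(p[...,2]>7)&(p[...,2]<180)
    n_,l,st,c=cv2.connectedComponentsWithStats(q.astype(np.uint8),connectivity=4)
    i=1+st[1:,4].argmax();print(n,st[i])
    k=p[(l==i)&(p[...,2]<18)];r=cv2.minAreaRect(k[:,:2].astype(np.float32));print("board",r,cv2.boxPoints(r).round(0).tolist())
    # board -y edge and +x edge: bins
    for x in range(475,675,20):
        s=k[abs(k[:,0]-x)<5]
        if len(s):print("x",x,"ymin",s[:,1].min().round(1),"ymax",s[:,1].max().round(1),end='; ')
    print()
    for y in range(0,310,40):
        s=k[abs(k[:,1]-y)<6]
        if len(s):print("y",y,"x",s[:,0].min().round(1),s[:,0].max().round(1),end='; ')
    a=0.08;M=np.array([569,145]) # rough
    h=p[(l==i)&(p[...,2]>63)];print();print(len(h))
    d=h[:,:2]-M;hx=d@[np.cos(a),np.sin(a)];hy=d@[-np.sin(a),np.cos(a)]
    g=np.c_[hx,hy,h[:,2]].round(0).astype(int);g=g[g[:,1]<-80];g=g[g[:,0].argsort()];print(g[::max(1,len(g)//110)].tolist())
```

```text
top [ 189  139  125   83 8591]
board ((558.9970703125, 146.49832153320312), (190.14915466308594, 304.2897033691406), 4.44405460357666) [[452.0, 291.0], [476.0, -13.0], [666.0, 2.0], [642.0, 306.0]]
x 475 ymin -10.6 ymax 292.2; x 495 ymin -11.0 ymax 292.0; x 515 ymin 53.2 ymax 254.5; x 535 ymin 52.4 ymax 257.6; x 555 ymin -5.5 ymax 260.1; x 575 ymin -0.7 ymax 248.5; x 595 ymin 71.6 ymax 301.8; x 615 ymin 73.7 ymax 301.0; x 635 ymin 112.3 ymax 303.8; x 655 ymin 1.6 ymax 185.4; 
y 0 x 541.0 662.5; y 40 x 472.1 660.7; y 80 x 470.4 659.2; y 120 x 466.3 654.8; y 160 x 462.3 653.2; y 200 x 460.4 649.1; y 240 x 456.3 612.3; y 280 x 454.6 643.3; 
505
[[-90, -123, 78], [-89, -111, 79], [-88, -101, 82], [-87, -113, 80], [-86, -108, 80], [-85, -118, 80], [-84, -111, 82], [-83, -121, 79], [-82, -119, 78], [-82, -116, 81], [-81, -106, 81], [-81, -131, 115], [-80, -124, 116], [-80, -117, 116], [-79, -112, 116], [-79, -128, 117], [-78, -119, 116], [-78, -124, 115], [-77, -117, 116], [-77, -138, 116], [-76, -131, 116], [-76, -127, 115], [-75, -138, 117], [-73, -123, 74], [-73, -99, 115], [-71, -102, 
[... 3647 characters left out ...]
, -107, 119], [-5, -132, 124], [-4, -141, 108], [-3, -134, 118], [-3, -106, 118], [-1, -132, 116], [-1, -109, 115], [1, -108, 117], [1, -132, 109], [1, -140, 102], [3, -131, 110], [3, -107, 108], [5, -108, 106], [6, -97, 104], [7, -138, 105], [8, -107, 103], [8, -94, 63], [9, -141, 105], [10, -132, 90], [10, -107, 108], [11, -139, 98], [12, -131, 87], [12, -132, 103], [13, -121, 102], [13, -136, 106], [13, -138, 103], [14, -129, 66], [15, -138, 108], [15, -143, 102], [15, -115, 104], [16, -129, 66], [17, -138, 105], [17, -143, 104], [17, -101, 104], [19, -100, 100], [19, -132, 85], [20, -129, 69], [21, -132, 85], [22, -128, 68], [23, -131, 84], [24, -128, 74], [25, -129, 88], [26, -110, 78]]
```

```bash
cat >> h.py <<'E'
A=0.0776;O=np.array([559.1,146.5,0]);RM=np.array([[np.cos(A),np.sin(A),0],[-np.sin(A),np.cos(A),0],[0,0,1]])
def tm(p): return (np.asarray(p)-O)@RM.T
def state(env):
    from scipy.spatial.transform import Rotation as R
    o=env.get_obs();r=R.from_rotvec(o["orientation"]).as_matrix()
    print("t",round(float(o["t"]),2),"tcp_m",tm(o["ee_pos"]).round(2),"F_m",(RM@o["force"]).round(2),"tool x,z in m",(RM@r[:,0]).round(3),(RM@r[:,2]).round(3),"grip",round(float(o["grip_width"]),3),round(float(o["grasp_force"]),1))
E
python3 - <<'E'
from h import *
from station import env
T=np.load("top0.npz");S=np.load("side0.npz")
for n,f in(("top",T),("side",S)):
    p=tm(cloud(f));k=p[(abs(p[...,0])<140)&(abs(p[...,1])<170)]
    t=k[(k[:,2]>51)&(k[:,2]<62)]
    print(n)
    for y in range(-148,0,12):
        s=np.sort(t[abs(t[:,1]-y)<4][:,0]);
        if len(s)>1:
            g=np.where(np.diff(s)>8)[0];print(y,s[0].round(),[(s[i].round(),s[i+1].round()) for i in g],s[-1].round())
    for nm,lo,hi,ya,yb in(("keeper",76,90,-135,-95),("loop",98,124,-150,-92),("lever",125,150,-140,-100)):
        s=k[(k[:,2]>lo)&(k[:,2]<hi)&(k[:,1]>ya)&(k[:,1]<yb)]
        if nm=="keeper":s=s[s[:,0]<-40]
        print(nm,len(s),np.percentile(s,[2,50,98],axis=0).round(1).tolist())
        if nm=="loop":
            b=s[s[:,0]<-60];print(" bar",len(b),np.percentile(b,[2,50,98],axis=0).round(1).tolist())
            L=s[abs(s[:,1]+122)>16];print(" leg fit z(x)",np.polyfit(L[:,0],L[:,2],1))
    s=k[(k[:,2]>25)&(k[:,2]<48)&(abs(k[:,1]+45)<10)];print("facex",np.percentile(s[:,0],[0,5,50]) if len(s) else None)
state(env)
E
```

```text
top
-148 -61.0 [(np.float64(-36.0), np.float64(24.0)), (np.float64(24.0), np.float64(39.0))] 62.0
-136 -97.0 [(np.float64(-35.0), np.float64(39.0))] 65.0
-124 -96.0 [(np.float64(-81.0), np.float64(-61.0)), (np.float64(-34.0), np.float64(25.0)), (np.float64(26.0), np.float64(38.0))] 64.0
-112 -95.0 [(np.float64(-80.0), np.float64(-61.0)), (np.float64(-33.0), np.float64(2.0)), (np.float64(24.0), np.float64(37.0))] 65.0
-100 -94.0 [(np.float64(-29.0), np.float64(1.0))] 64.0
-88 -93.0 [(np.float64(-38.0), np.float64(0.0))] 65.0
-76 -94.0 [(np.float64(-69.0), np.float64(-54.0)), (np.float64(-52.0), np.float64(1.0)), (np.float64(5.0), np.float64(16.0)), (np.float64(30.0), np.float64(45.0)), (np.float64(67.0), np.float64(130.0))] 136.0
-64 -92.0 [(np.float64(-75.0), np.float64(-56.0)), (np.float64(-55.0), np.float64(48.0)), (np.float64(68.0), np.float64(122.0))] 125.0
-52 -92.0 [(np.float64(-74.0), np.float64(-54.0)), (np.float64(-54.0), np.float64(48.0)), (np.float64(67.0), np.float64(115.0))] 117.0
-40 -90.0 [(np.float64(-72.0), np.float64(-54.0)), (np.float64(-53.0), np.float64(47.0)), (
[... 2368 characters left out ...]
loat64(101.0))] 103.0
-4 -84.0 [(np.float64(-62.0), np.float64(-47.0)), (np.float64(-47.0), np.float64(40.0)), (np.float64(65.0), np.float64(100.0))] 101.0
keeper 56 [[-80.2, -128.1, 76.5], [-73.7, -117.7, 80.7], [-67.4, -104.8, 82.6]]
loop 392 [[-70.5, -143.9, 99.9], [-9.6, -132.9, 110.3], [27.0, -101.7, 121.3]]
 bar 54 [[-70.9, -142.6, 113.7], [-66.6, -126.9, 118.1], [-60.4, -103.0, 120.3]]
 leg fit z(x) [ -0.1579613  106.35531534]
lever 86 [[-11.8, -135.8, 125.9], [-4.0, -131.2, 139.7], [4.5, -108.4, 146.6]]
facex [-73.72501882 -54.43359859 107.89440861]
t 0.1 tcp_m [-465.94 -693.55  238.38] F_m [-0.59 -0.49 -0.68] tool x,z in m [-0.985 -0.171  0.   ] [-0.     0.002 -1.   ] grip 0.996 0.0
```

```bash
python3 -m jog '[[-0.3,0.2,0,0,0,0.172],[-0.7,0.9,0,0,0,0],[-0.7,0.96,0,0,0,0],[-0.7,0.96,0,0,0,0],[-0.7,0.96,0,0,0,0],[-0.7,0.96,0,0,0,0],[-0.7,0.96,0,0,0,0],[-0.7,0.96,0,0,0,0],[-0.7,0.96,0,0,0,0],[-0.7,0.96,0,0,0,0],[-0.7,0.96,0,0,0,0],[-0.5,0.96,0.2,0,0,0],[-0.4,0.96,0.3,0,0,0],[-0.3,0.96,0.3,0,0,0],[0,0.96,0.4,0,0,0],[0,0.96,0.4,0,0,0],[0,0.96,0.4,0,0,0],[0,0.9,0.4,0,0,0],[0,0,0,0,0,0]]' 0 40; python3 -c "
from h import *;from station import env;state(env)"
```

```text
t: 2.48
ee_pos: [433.5, 102.3, 141.4]
orientation: [0.127, -3.136, 0.002]
force: [-0.7, 0.4, 0.1]
grip_width: 0.001
grasp_force: 0.0
t 2.48 tcp_m [-128.68  -34.35  141.38] F_m [-0.64  0.45  0.14] tool x,z in m [-1.    -0.003  0.003] [-0.003 -0.001 -1.   ] grip 0.001 0.0
```

```bash
python3 -m jog '[[0,-0.14,0.7,0,0,0],[0,0,0.8,0,0,0],[0,0,0.8,0,0,0],[0,0,0.38,0,0,0],[-0.2,0,0,0,0,0],[-0.2,0,0,0,0,0],[-0.1,0,0,0,0,0],[-0.05,0,0,0,0,0],[-0.05,0,0,0,0,0],[0,0,0,0,0,0]]'; python3 -c "
from h import *;from station import env;state(env)"
```

```text
t: 3.72
ee_pos: [459.0, 97.2, 36.2]
orientation: [-0.122, 3.139, 0.0]
force: [-0.3, -0.4, 0.8]
grip_width: -0.001
grasp_force: 0.0
t 3.73 tcp_m [-103.59  -41.37   36.17] F_m [-0.38 -0.36  0.75] tool x,z in m [-1. -0. -0.] [ 0.  0. -1.] grip -0.001 0.0
```

```bash
for i in 1; do python3 -m jog '[[-0.03,0,0,0,0,0],[-0.03,0,0,0,0,0],[-0.03,0,0,0,0,0],[-0.03,0,0,0,0,0],[-0.03,0,0,0,0,0],[-0.03,0,0,0,0,0],[-0.03,0,0,0,0,0],[-0.03,0,0,0,0,0],[0,0,0,0,0,0]]'; done; python3 -c "
from h import *;from station import env;state(env)"
```

```text
t: 4.85
ee_pos: [468.7, 98.1, 36.1]
orientation: [-0.122, 3.139, 0.001]
force: [-0.3, -0.5, -0.6]
grip_width: 0.001
grasp_force: 0.5
t 4.85 tcp_m [-93.86 -41.25  36.06] F_m [-0.33 -0.5  -0.62] tool x,z in m [-1. -0. -0.] [ 0.  0. -1.] grip 0.001 0.5
```

```bash
python3 -m jog '[[-0.025,0,0,0,0,0],[-0.025,0,0,0,0,0],[-0.025,0,0,0,0,0],[-0.025,0,0,0,0,0],[0,0,0,0,0,0]]'
python3 - <<'E'
from h import *;from station import env;state(env)
S=env.grab_frame("side");T=env.grab_frame("top")
a=cv2.resize(S["frame"][170:272,205:315],None,fx=4,fy=5);b=cv2.resize(T["frame"][130:225,250:330],None,fx=4,fy=5)
c=np.zeros((510,760,3),np.uint8);c[:,:440]=a[:510];c[:475,440:]=b;cv2.imwrite("pics/push1.png",c)
E
```

```text
t: 5.48
ee_pos: [472.8, 98.4, 36.2]
orientation: [-0.122, 3.139, 0.001]
force: [-1.1, -0.7, -0.2]
grip_width: -0.002
grasp_force: 0.4
t 5.47 tcp_m [-89.79 -41.27  36.18] F_m [-1.17 -0.59 -0.21] tool x,z in m [-1. -0. -0.] [ 0.  0. -1.] grip -0.002 0.4
```

View pics/push1.png

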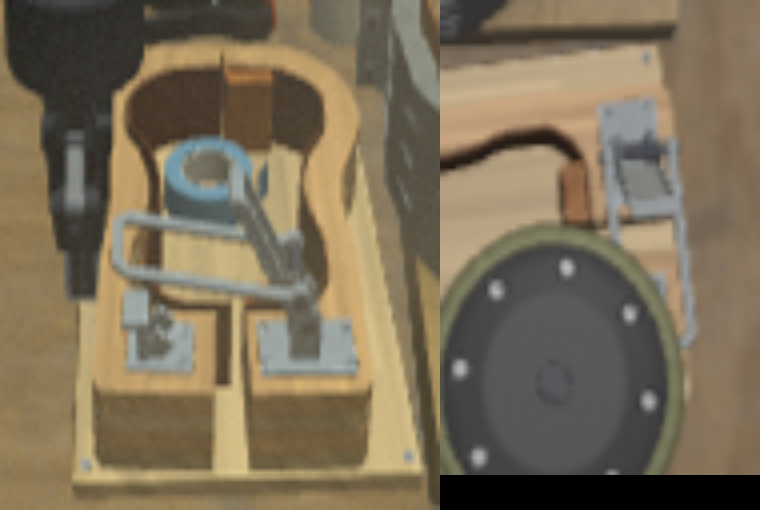

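The finger at crop px (80,270) is pushing the half, and the joint gap at (230,400) has roughly halved. I'll go on in small steps and watch the force.

```bash
for k in 1; do python3 -m jog '[[-0.02,0,0,0,0,0],[-0.02,0,0,0,0,0],[-0.02,0,0,0,0,0],[0,0,0,0,0,0]]'; python3 -c "
from h import *;from station import env;state(env)"; python3 -m jog '[[-0.02,0,0,0,0,0],[-0.02,0,0,0,0,0],[0,0,0,0,0,0]]';python3 -c "
from h import *;from station import env;state(env)"; done
```

```text
t: 6.08
ee_pos: [475.1, 98.5, 36.1]
orientation: [-0.122, 3.139, 0.0]
force: [-1.1, -1.1, -0.1]
grip_width: 0.001
grasp_force: 0.5
t 6.08 tcp_m [-87.52 -41.36  36.1 ] F_m [-1.2  -1.03 -0.07] tool x,z in m [-1. -0. -0.] [ 0.  0. -1.] grip 0.001 0.5
t: 6.45
ee_pos: [476.6, 98.6, 36.1]
orientation: [-0.122, 3.139, 0.0]
force: [-1.5, -0.8, -0.6]
grip_width: 0.0
grasp_force: 0.5
t 6.45 tcp_m [-85.93 -41.37  36.07] F_m [-1.57 -0.69 -0.59] tool x,z in m [-1. -0. -0.] [ 0.  0. -1.] grip 0.0 0.5
```

```bash
python3 -m jog '[[-0.02,0,0,0,0,0],[-0.02,0,0,0,0,0],[0,0,0,0,0,0]]'|sed -n 4p; python3 -m jog '[[-0.02,0,0,0,0,0],[0,0,0,0,0,0]]'|sed -n 4p; python3 -c "
from h import *;from station import env;state(env)"
```

```text
force: [-0.3, -0.7, -0.9]
force: [-0.4, -1.8, -0.0]
t 7.08 tcp_m [-83.54 -41.36  36.1 ] F_m [-0.52 -1.75 -0.04] tool x,z in m [-1. -0. -0.] [ 0.  0. -1.] grip 0.003 0.6
```

```bash
python3 -m jog '[[-0.02,0,0,0,0,0],[0,0,0,0,0,0]]'|sed -n 4p;  python3 -c "
from h import *;from station import env;state(env)"
```

```text
force: [-0.0, -1.5, 0.1]
t 7.33 tcp_m [-82.75 -41.35  36.11] F_m [-0.14 -1.49  0.06] tool x,z in m [-1. -0. -0.] [ 0.  0. -1.] grip 0.002 0.6
```

```bash
python3 -m jog '[[-0.02,0,0,0,0,0],[0,0,0,0,0,0]]'|sed -n 4p; python3 -m jog '[[-0.015,0,0,0,0,0],[0,0,0,0,0,0]]'|sed -n 4p;  python3 -c "
from h import *;from station import env;state(env)"
```

```text
force: [-2.5, -1.7, 0.5]
force: [-5.3, -2.3, 3.6]
t 7.83 tcp_m [-81.87 -41.59  36.08] F_m [-5.47 -1.93  3.64] tool x,z in m [-1.    -0.     0.001] [-0.001 -0.    -1.   ] grip 0.002 2.6
```

```bash
python3 -m jog '[[-0.015,0,0,0,0,0],[0,0,0,0,0,0]]'|sed -n 4p;  python3 -c "
from h import *;from station import env;state(env)"
```

```text
force: [-7.2, -1.4, 3.8]
t 8.07 tcp_m [-81.58 -41.7   36.06] F_m [-7.26 -0.81  3.83] tool x,z in m [-1.    -0.     0.002] [-0.002 -0.001 -1.   ] grip -0.003 3.5
```

```bash
python3 -m jog '[[-0.015,0,0,0,0,0],[0,0,0,0,0,0]]'|sed -n 4p; python3 -m jog '[[-0.012,0,0,0,0,0],[0,0,0,0,0,0]]'|sed -n 4p;  python3 -c "
from h import *;from station import env;state(env)"
```

```text
force: [-8.6, -2.2, 5.2]
force: [-10.7, -2.0, 5.6]
t 8.57 tcp_m [-81.14 -41.88  36.04] F_m [-10.79  -1.21   5.58] tool x,z in m [-1.     0.     0.003] [-0.003 -0.001 -1.   ] grip -0.002 5.3
```

```bash
python3 -m jog '[[-0.014,0,0,0,0,0],[0,0,0,0,0,0]]'|sed -n 4p; python3 -m jog '[[-0.011,0,0,0,0,0],[0,0,0,0,0,0],[0,0,0,0,0,0]]'|sed -n 4p;  python3 -c "
from h import *;from station import env;state(env)"
```

```text
force: [-12.9, -2.4, 7.6]
force: [-14.6, -1.6, 9.0]
t 9.2 tcp_m [-80.7  -42.06  36.02] F_m [-14.66  -0.51   8.98] tool x,z in m [-1.     0.     0.005] [-0.005 -0.002 -1.   ] grip 0.001 7.0
```

```bash
python3 -m jog '[[0.04,0,0,0,0,0],[0.1,0,0,0,0,0],[0.4,0,0,0,0,0],[0.8,0,0,0,0,0],[0.5,0,-0.8,0,0,0],[0.5,0,-1,0,0,0],[0.5,0,-1,0,0,0],[0.5,0.5,-1,0,0,0],[0.5,0.5,-0.5,0,0,0],[0,0,0,0,0,0]]' 1
python3 - <<'E'
from h import *;from station import env;state(env)
for n in("top","side"):
    f=env.grab_frame(n);np.savez(n+"1.npz",**f);cv2.imwrite(f"pics/{n}1.png",f["frame"])
    p=tm(cloud(f));k=p[(abs(p[...,0])<140)&(abs(p[...,1])<170)]
    t=k[(k[:,2]>51)&(k[:,2]<62)];print(n)
    for y in range(-148,-90,8):
        s=np.sort(t[abs(t[:,1]-y)<4][:,0])
        if len(s)>1: g=np.where(np.diff(s)>5)[0];print(y,s[0].round(),[(s[i].round(1),s[i+1].round(1)) for i in g])
    for nm,lo,hi,ya,yb in(("keeper",76,90,-140,-100),("loop",98,124,-150,-92),("lever",125,150,-140,-100)):
        s=k[(k[:,2]>lo)&(k[:,2]<hi)&(k[:,1]>ya)&(k[:,1]<yb)]
        if nm=="keeper":s=s[s[:,0]<-30]
        if len(s):print(nm,len(s),np.percentile(s,[2,50,98],axis=0).round(1).tolist())
E
```

```text
t: 10.45
ee_pos: [327.8, 128.6, 210.6]
orientation: [-0.127, 3.134, 0.008]
force: [0.5, 0.1, 0.5]
grip_width: 0.998
grasp_force: 0.0
t 10.45 tcp_m [-2.3203e+02  1.1000e-01  2.1058e+02] F_m [0.48 0.04 0.51] tool x,z in m [-1.    -0.003 -0.005] [ 0.005  0.005 -1.   ] grip 0.998 0.0
top
-148 -69.0 [(np.float64(-68.7), np.float64(-61.0)), (np.float64(-48.9), np.float64(-43.7)), (np.float64(-31.4), np.float64(-23.3)), (np.float64(-10.9), np.float64(21.7)), (np.float64(23.8), np.float64(38.9))]
-140 -73.0 [(np.float64(-70.0), np.float64(-60.8)), (np.float64(-8.3), np.float64(19.2)), (np.float64(19.2), np.float64(27.0)), (np.float64(27.0), np.float64(37.4))]
-132 -72.0 [(np.float64(-69.4), np.float64(-62.4)), (np.float64(-57.1), np.float64(-50.5)), (np.float64(-45.6), np.float64(-40.3)), (np.float64(-9.5), np.float64(25.3)), (np.float64(25.3), np.float64(37.2))]
-124 -72.0 [(np.float64(-69.1), np.float64(-61.6)), (np.float64(-56.1), np.float64(-41.6)), (np.float64(-8.7), np.float64(25.5)), (np.float64(25.8), np.float64(37.5))]
-116 -71.0 [(np.float64(-67.5), np.float64(-60.8)), (np.float64(
[... 1086 characters left out ...]
)), (np.float64(23.4), np.float64(40.4))]
-108 -72.0 [(np.float64(-52.7), np.float64(-41.8)), (np.float64(-41.8), np.float64(-30.9)), (np.float64(-8.8), np.float64(0.0)), (np.float64(21.9), np.float64(41.2))]
-100 -73.0 [(np.float64(-59.2), np.float64(-28.3)), (np.float64(-8.4), np.float64(0.4)), (np.float64(22.7), np.float64(42.1))]
-92 -73.0 [(np.float64(-59.2), np.float64(-41.4)), (np.float64(-8.1), np.float64(0.8)), (np.float64(20.9), np.float64(41.6))]
keeper 56 [[-56.8, -132.9, 78.5], [-50.4, -122.4, 80.8], [-43.9, -108.5, 82.3]]
loop 386 [[-70.5, -143.9, 100.1], [-9.7, -132.8, 110.3], [27.1, -101.4, 120.6]]
lever 87 [[-11.8, -135.3, 125.4], [-3.9, -130.3, 139.3], [5.1, -107.9, 146.2]]
```

```bash
cat >> h.py <<'E'
P=np.array([30.,80.])
def kin(B,s,off=0.107):
    B=np.array(B,float);d=P-B;D=np.hypot(*d);a=(95**2-400+D*D)/(2*D);h=np.sqrt(max(0,95**2-a*a));e=d/D
    C=B+e*a+h*np.array([-e[1],e[0]]);c=C-P;lev=np.arctan2(c[1],c[0])+off
    G=B+(C-B)*s/95;tip=P+71*np.array([np.cos(lev),np.sin(lev)])
    return C.round(1),"lev",round(lev,2),"tilt",round(np.arctan2(*(B-C)[::-1])%6.283-3.14,2),"G",G.round(1),"tip",tip.round(0)
E
python3 - <<'E'
from h import *
for B in([-67.5,114.5],[-67.5,106],[-66.5,95],[-66,84],[-66,75],[-65,66],[-60,66],[-54,66],[-52,70]):
    print(B,kin(B,30),kin(B,45)[6])
E
```

```text
[-67.5, 114.5] (array([26.3, 99.7]), 'lev', np.float64(1.86), 'tilt', np.float64(-0.16), 'G', array([-37.9, 109.8]), 'tip', array([ 10., 148.])) [-23.1 107.5]
[-67.5, 106] (array([27.3, 99.8]), 'lev', np.float64(1.81), 'tilt', np.float64(-0.06), 'G', array([-37.6, 104. ]), 'tip', array([ 13., 149.])) [-22.6 103.1]
[-66.5, 95] (array([28.4, 99.9]), 'lev', np.float64(1.76), 'tilt', np.float64(0.05), 'G', array([-36.5,  96.6]), 'tip', array([ 17., 150.])) [-21.6  97.3]
[-66, 84] (array([27.7, 99.9]), 'lev', np.float64(1.79), 'tilt', np.float64(0.17), 'G', array([-36.4,  89. ]), 'tip', array([ 14., 149.])) [-21.6  91.5]
[-66, 75] (array([25.8, 99.5]), 'lev', np.float64(1.89), 'tilt', np.float64(0.26), 'G', array([-37. ,  82.8]), 'tip', array([  8., 147.])) [-22.5  86.6]
[-65, 66] (array([24. , 99.1]), 'lev', np.float64(1.98), 'tilt', np.float64(0.36), 'G', array([-36.9,  76.5]), 'tip', array([  2., 145.])) [-22.8  81.7]
[-60, 66] (array([ 28.7, 100. ]), 'lev', np.float64(1.74), 'tilt', np.float64(0.37), 'G', array([-32. ,  76.7]), 'tip', array([ 18., 150.])) [-18.   82.1]
[-54, 66] (array([34.9, 99.4]), 'lev', np.float64(1.43), 'tilt', np.float64(0.36), 'G', array([-25.9,  76.5]), 'tip', array([ 40., 150.])) [-11.9  81.8]
[-52, 70] (array([38.8, 98. ]), 'lev', np.float64(1.22), 'tilt', np.float64(0.3), 'G', array([-23.3,  78.8]), 'tip', array([ 54., 147.])) [-9.  83.2]
```

```bash
cat >> h.py <<'E'
def go(env,x,y,z):
    from scipy.spatial.transform import Rotation as R
    o=env.get_obs();r=R.from_rotvec(o["orientation"]).as_matrix();d=RM.T@(np.array([x,y,z])-tm(o["ee_pos"]))
    print("need units",(r.T@d/40).round(3))
E
python3 -m jog '[[0,0,0,0,-0.175,0],[0,0,0,0,-0.175,0],[-0.74,-0.61,0.48,0,0,0],[-0.74,-0.61,0.48,0,0,0],[-0.74,-0.61,0.48,0,0,0],[-0.74,-0.61,0.48,0,0,0],[-0.74,-0.61,0.48,0,0,0],[0,0,0,0,0,0],[0,0,0,0,0,0]]' 1 25; python3 -c "
from h import *;from station import env;state(env);go(env,-35.9,-122,104.2)"
```

```text
t: 11.68
ee_pos: [507.9, 17.3, 166.8]
orientation: [-0.107, 2.798, 0.015]
force: [-0.7, -0.6, 0.4]
grip_width: 0.996
grasp_force: 0.0
t 11.68 tcp_m [ -61.09 -124.8   166.79] F_m [-0.74 -0.52  0.42] tool x,z in m [-0.942  0.001 -0.335] [ 0.335 -0.003 -0.942] grip 0.996 0.0
need units [-0.068  0.075  1.685]
```

```bash
python3 -m jog '[[-0.07,0.075,0.2,0,0,0],[0,0,0.5,0,0,0],[0,0,0.5,0,0,0],[0,0,0.38,0,0,0],[0,0,0.1,0,0,0],[0,0,0,0,0,0]]'; python3 -m jog '[[0,0,0,0,0,0],[0,0,0,0,0,0],[0,0,0,0,0,0],[0,0,0,0,0,0],[0,0,0,0,0,0],[0,0,0,0,0,0]]' 0.3 25
python3 - <<'E'
from h import *;from station import env;state(env)
S=env.grab_frame("side");T=env.grab_frame("top")
a=cv2.resize(S["frame"][150:252,215:315],None,fx=5,fy=5);cv2.imwrite("pics/grip.png",a)
E
```

```text
t: 12.42
ee_pos: [533.1, 23.5, 105.8]
orientation: [-0.11, 2.796, 0.017]
force: [0.1, -0.5, 1.0]
grip_width: 1.003
grasp_force: 0.0
t: 13.18
ee_pos: [532.9, 22.9, 105.5]
orientation: [-0.109, 2.796, 0.016]
force: [-3.4, -3.6, 2.4]
grip_width: 0.5
grasp_force: 25.4
t 13.18 tcp_m [ -35.67 -121.16  105.53] F_m [-3.62 -3.33  2.4 ] tool x,z in m [-0.942 -0.    -0.337] [ 0.337 -0.002 -0.942] grip 0.5 25.4
```

View pics/grip.png

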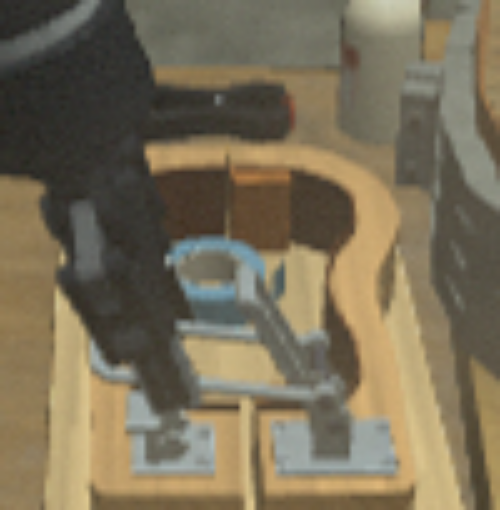

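The fingers grip both legs at crop px (170,380), with the bar on the robot's side of the keeper. I'll lower straight down now.

```bash
python3 -m jog '[[0.04,0,0.11,0,0,0],[0.04,0,0.12,0,0,0],[0.04,0,0.12,0,0,0],[0.05,0,0.12,0,0,0],[0,0,0,0,0,0]]'
python3 - <<'E'
from h import *;from station import env;state(env)
f=env.grab_frame("side");p=tm(cloud(f));k=p[(p[...,0]>-85)&(p[...,0]<40)&(p[...,1]>-150)&(p[...,1]<-95)&(p[...,2]>62)&(p[...,2]<150)]
b=k[k[:,0]<-60];print("bar",len(b),np.percentile(b,[2,50,98],axis=0).round(1).tolist())
E
```

```text
t: 13.9
ee_pos: [533.2, 23.0, 85.6]
orientation: [-0.109, 2.795, 0.017]
force: [0.0, -5.0, 1.5]
grip_width: 0.498
grasp_force: 25.2
t 13.9 tcp_m [ -35.37 -121.12   85.57] F_m [-0.35 -4.98  1.48] tool x,z in m [-0.941 -0.001 -0.337] [ 0.337 -0.002 -0.941] grip 0.498 25.2
bar 33 [[-71.5, -142.9, 87.5], [-69.0, -135.2, 89.8], [-60.8, -115.1, 92.3]]
```

```bash
python3 -m jog '[[0.04,0,0.11,0,0,0],[0.04,0,0.11,0,0,0],[0.04,0,0.11,0,0,0],[0,0,0,0,0,0]]'
python3 - <<'E'
from h import *;from station import env;state(env)
f=env.grab_frame("side");p=tm(cloud(f));k=p[(p[...,0]>-85)&(p[...,0]<40)&(p[...,1]>-150)&(p[...,1]<-95)&(p[...,2]>60)&(p[...,2]<150)]
b=k[k[:,0]<-60];print("bar",len(b),np.percentile(b,[2,50,98],axis=0).round(1).tolist())
cv2.imwrite("pics/low.png",cv2.resize(f["frame"][170:252,215:315],None,fx=6,fy=6))
E
```

```text
t: 14.45
ee_pos: [533.9, 23.1, 72.5]
orientation: [-0.109, 2.793, 0.017]
force: [2.1, -6.2, 2.2]
grip_width: 0.5
grasp_force: 25.3
t 14.45 tcp_m [ -34.73 -121.04   72.47] F_m [ 1.65 -6.32  2.25] tool x,z in m [-0.941 -0.001 -0.339] [ 0.339 -0.001 -0.941] grip 0.5 25.3
bar 39 [[-81.9, -146.8, 70.0], [-67.4, -140.5, 73.7], [-61.0, -119.6, 149.2]]
```

View pics/low.png

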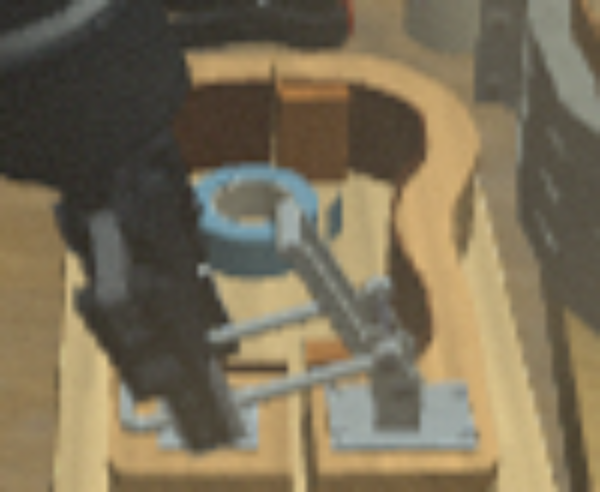

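The bar at crop px (130,420) is now low, beside the keeper throat. I'll drop it 2 mm more and slide it in under the lip.

```bash
python3 -m jog '[[0.017,0,0.05,0,0,0],[-0.047,0,0.017,0,0,0],[-0.047,0,0.017,0,0,0],[-0.047,0,0.017,0,0,0],[-0.047,0,0.017,0,0,0],[0,0,0,0,0,0]]'; python3 -c "
from h import *;from station import env;state(env)"
```

```text
t: 15.25
ee_pos: [538.7, 23.2, 66.5]
orientation: [-0.108, 2.803, 0.016]
force: [-8.2, -2.3, -1.3]
grip_width: 0.504
grasp_force: 25.6
t 15.25 tcp_m [ -29.91 -121.35   66.53] F_m [-8.37 -1.62 -1.29] tool x,z in m [-0.944  0.    -0.331] [ 0.331 -0.002 -0.944] grip 0.504 25.6
```

```bash
python3 -m jog '[[-0.047,0,0.017,0,0,0],[0,0,0,0,0,0]]'|sed -n 4p; python3 -c "
from h import *;from station import env;state(env)"
```

```text
force: [-8.3, -3.7, -0.1]
t 15.5 tcp_m [ -27.87 -121.32   66.62] F_m [-8.57 -3.03 -0.08] tool x,z in m [-0.944  0.    -0.331] [ 0.331 -0.002 -0.944] grip 0.502 25.6
```

```bash
python3 -m jog '[[-0.035,0,0.013,0,0,0],[0,0,0,0,0,0]]'|sed -n 4p; python3 -c "
from h import *;from station import env;state(env)"
```

```text
force: [-7.6, -4.1, -0.0]
t 15.75 tcp_m [ -26.34 -121.34   66.74] F_m [-7.92 -3.45 -0.01] tool x,z in m [-0.944  0.    -0.331] [ 0.331 -0.002 -0.944] grip 0.499 25.7
```

Run:
```python
from h import *;from station import env
f=env.grab_frame("side");p=tm(cloud(f));k=p[(p[...,0]>-85)&(p[...,0]<40)&(p[...,1]>-150)&(p[...,1]<-95)&(p[...,2]>59)&(p[...,2]<150)]
b=k[k[:,0]<-42];print(b[b[:,0].argsort()].round(0).astype(int).tolist())
g=f["frame"][180:252,215:300];cv2.imwrite("pics/hook.png",cv2.resize(g,None,fx=8,fy=8,interpolation=cv2.INTER_CUBIC))
```

```text
[[-76, -141, 145], [-76, -141, 147], [-76, -141, 149], [-74, -143, 144], [-74, -139, 148], [-74, -142, 146], [-74, -141, 147], [-74, -138, 150], [-72, -103, 59], [-72, -113, 59], [-72, -142, 140], [-72, -140, 144], [-72, -144, 144], [-70, -127, 59], [-70, -145, 138], [-70, -144, 140], [-70, -144, 142], [-68, -144, 135], [-68, -147, 134], [-68, -146, 138], [-68, -145, 140], [-66, -145, 133], [-66, -145, 136], [-66, -144, 137], [-66, -123, 59], [-61, -106, 59], [-59, -138, 63], [-59, -129, 63], [-59, -113, 64], [-59, -134, 65], [-59, -117, 64], [-59, -138, 65], [-59, -127, 65], [-59, -121, 65], [-59, -126, 67], [-57, -138, 63], [-57, -139, 66], [-57, -130, 65], [-57, -135, 66], [-57, -120, 64], [-57, -125, 65], [-57, -129, 67], [-57, -117, 64], [-55, -143, 64], [-55, -144, 68], [-55, -140, 67], [-55, -134, 65], [-55, -128, 63], [-55, -126, 64], [-55, -121, 62], [-53, -143, 64], [-53, -144, 67], [-53, -140, 67], [-53, -130, 61], [-53, -122, 61], [-52, -147, 139], [-51, -143, 64], [-51, -143, 67], [-51, -142, 69], [-51, -129, 60], [-51, -125, 60], [-51, -123, 61], [-50, -148, 139], [-49, -143, 67], [-49, -142, 69], [-49, -141, 70], [-49, -130, 64], [-49, -131, 68], [-47, -143, 66], [-47, -142, 69], [-47, -140, 70], [-46, -132, 66], [-46, -132, 72], [-46, -129, 66], [-46, -146, 138], [-46, -147, 141], [-46, -147, 144], [-45, -149, 82], [-45, -148, 84], [-45, -144, 70], [-44, -140, 65], [-44, -141, 70], [-44, -140, 72], [-44, -146, 143], [-44, -144, 137], [-44, -145, 140], [-44, -145, 145], [-44, -144, 147], [-44, -141, 146], [-44, -97, 101], [-43, -150, 83], [-42, -149, 79], [-42, -147, 76], [-42, -143, 69], [-42, -149, 131], [-42, -136, 60], [-42, -145, 130], [-42, -146, 146], [-42, -144, 146], [-42, -144, 148], [-42, -141, 139], [-42, -139, 128], [-42, -140, 137]]
```

View pics/hook.png

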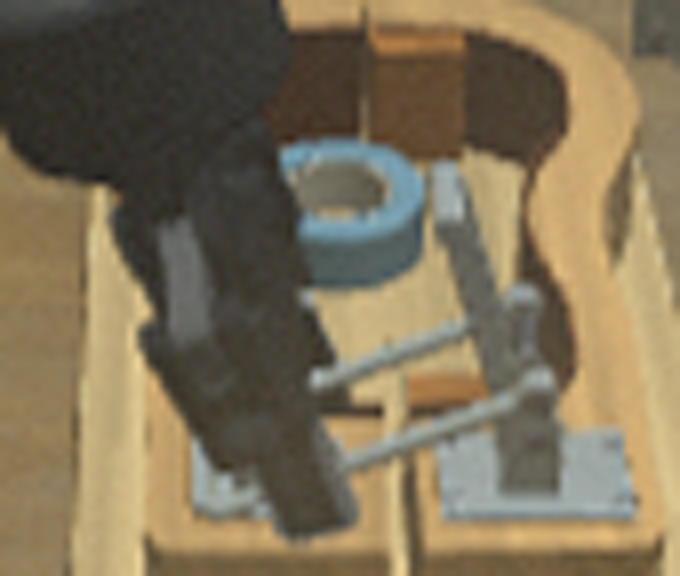

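The bar at crop px (230,500) has gone under the lip: x≈-57, z≈63, nearly on the throat floor. I'll raise it 2 mm and pull it in further until it touches the post.

```bash
python3 -m jog '[[-0.02,0,-0.06,0,0,0],[-0.035,0,0.013,0,0,0],[-0.035,0,0.013,0,0,0],[0,0,0,0,0,0]]'|sed -n 4p; python3 -c "
from h import *;from station import env;state(env)"
```

```text
force: [-7.7, -3.1, -1.8]
t 16.3 tcp_m [ -23.91 -121.35   68.36] F_m [-7.89 -2.52 -1.83] tool x,z in m [-0.944  0.    -0.33 ] [ 0.33  -0.002 -0.944] grip 0.502 25.5
```

```bash
python3 -m jog '[[-0.03,0,0.01,0,0,0],[0,0,0,0,0,0]]'|sed -n 4p; python3 -c "
from h import *;from station import env;state(env)"
```

```text
force: [-7.3, -2.2, -2.1]
t 16.55 tcp_m [ -22.73 -121.36   68.28] F_m [-7.4  -1.64 -2.13] tool x,z in m [-0.944  0.    -0.329] [ 0.329 -0.002 -0.944] grip 0.5 25.5
```

```bash
python3 -m jog '[[-0.03,0,0.01,0,0,0],[0,0,0,0,0,0]]'|sed -n 4p; python3 -m jog '[[-0.02,0,0.007,0,0,0],[0,0,0,0,0,0]]'|sed -n 4p;python3 - <<'E'
from h import *;from station import env;state(env)
f=env.grab_frame("side");p=tm(cloud(f));k=p[(p[...,0]>-85)&(p[...,0]<-38)&(p[...,1]>-150)&(p[...,1]<-95)&(p[...,2]>59.5)&(p[...,2]<85)]
print(k[k[:,0].argsort()].round(0).astype(int).tolist())
E
```

```text
force: [-7.9, -2.1, -1.8]
force: [-8.8, -2.6, -2.8]
t 17.05 tcp_m [ -20.83 -121.38   68.05] F_m [-8.99 -1.92 -2.82] tool x,z in m [-0.944  0.    -0.329] [ 0.329 -0.002 -0.944] grip 0.5 25.5
[[-70, -114, 60], [-57, -130, 78], [-57, -130, 81], [-57, -119, 80], [-57, -128, 82], [-57, -124, 81], [-55, -136, 61], [-55, -137, 65], [-55, -135, 66], [-55, -132, 66], [-55, -130, 67], [-55, -126, 66], [-55, -122, 66], [-55, -120, 67], [-55, -132, 79], [-55, -129, 80], [-55, -127, 81], [-53, -135, 61], [-53, -139, 66], [-53, -138, 68], [-53, -134, 68], [-53, -132, 68], [-53, -127, 67], [-53, -122, 66], [-53, -121, 67], [-53, -133, 80], [-53, -129, 80], [-51, -142, 66], [-51, -143, 69], [-51, -138, 68], [-51, -133, 66], [-51, -130, 67], [-51, -125, 66], [-51, -122, 66], [-51, -118, 66], [-49, -142, 66], [-49, -141, 68], [-49, -138, 68], [-49, -133, 66], [-49, -130, 67], [-49, -132, 71], [-47, -144, 67], [-47, -142, 68], [-47, -142, 71], [-46, -132, 65], [-46, -130, 67], [-45, -143, 67], [-44, -141, 68], [-44, -141, 71], [-44, -131, 65], [-44, -132, 71], [-44, -131, 68], [-42, -142, 69], [-42, -140, 69], [-42, -139, 72], [-42, -131, 68], [-42, -129, 69], [-40, -143, 69], [-40, -141, 70], [-40, -141, 73], [-40, -135, 60], [-40, -129, 69], [-40, -129, 66], [-38, -150, 83], [-38, -143, 69], [-38, -142, 71], [-38, -142, 74], [-38, -137, 62]]
```

```bash
python3 -m jog '[[-0.02,0,0.0,0,0,0],[-0.015,0,-0.03,0,0,0],[0,0,0,0,0,0]]'|sed -n 4p; python3 -c "
from h import *;from station import env;state(env)"; python3 -m jog '[[0,0,0,0,0,0],[0,0,0,0,0,0],[0,0,0,0,0,0],[0,0,0,0,0,0],[0,0,-0.3,0,0,0],[0,0,-0.5,0,0,0],[0,0,-0.8,0,0,0],[0,0,-1,0,0,0],[0.5,0,-0.8,0,0,0],[0,0,0,0,0,0]]' 1
python3 - <<'E'
from h import *;from station import env;state(env)
f=env.grab_frame("side");p=tm(cloud(f));k=p[(p[...,0]>-85)&(p[...,0]<60)&(p[...,1]>-150)&(p[...,1]<-95)&(p[...,2]>59.5)&(p[...,2]<160)]
b=k[(k[:,0]<-38)&(k[:,2]<85)];print(b[b[:,0].argsort()].round(0).astype(int)[:40].tolist())
l=k[k[:,2]>112];l=l[l[:,2].argsort()];print("lever",l[::max(1,len(l)//25)].round(0).astype(int).tolist())
E
```

```text
force: [-8.8, -2.6, -3.1]
t 17.48 tcp_m [ -20.47 -121.4    68.97] F_m [-8.97 -1.94 -3.15] tool x,z in m [-0.945  0.001 -0.328] [ 0.328 -0.002 -0.945] grip 0.508 25.5
t: 18.73
ee_pos: [487.2, 20.1, 199.0]
orientation: [-0.109, 2.789, 0.022]
force: [1.0, 0.3, -0.4]
grip_width: 1.005
grasp_force: 0.0
t 18.73 tcp_m [ -81.52 -120.41  199.02] F_m [ 1.02  0.22 -0.4 ] tool x,z in m [-0.939 -0.001 -0.343] [ 0.343  0.002 -0.939] grip 1.005 0.0
[[-57, -130, 78], [-57, -128, 79], [-57, -126, 80], [-57, -124, 81], [-57, -120, 81], [-57, -117, 81], [-57, -109, 80], [-57, -114, 82], [-55, -131, 60], [-55, -137, 67], [-55, -134, 68], [-55, -131, 68], [-55, -127, 67], [-55, -125, 69], [-55, -121, 68], [-55, -132, 79], [-55, -131, 81], [-55, -126, 80], [-55, -123, 80], [-55, -121, 81], [-55, -117, 81], [-55, -116, 83], [-55, -113, 83], [-53, -138, 65], [-53, -137, 67], [-53, -137, 70], [-53, -131, 68], [-53, -128, 68], [-53, -125, 69], [-53, -123, 69], [-53, -133, 80], [-53, -130, 80], [-53, -128, 82], [-53, -124, 81], [-53, -123, 83], [-53, -119, 82], [-52, -113, 80], [-52, -110, 81], [-51, -135, 60], [-51, -142, 68]]
lever [[28, -133, 113], [25, -118, 114], [31, -135, 116], [29, -134, 118], [31, -134, 121], [27, -132, 122], [31, -136, 124], [33, -135, 126], [31, -134, 128], [31, -134, 131], [26, -115, 132], [31, -133, 135], [33, -132, 137], [27, -130, 138], [34, -134, 140], [32, -133, 142], [32, -133, 144], [28, -133, 147], [28, -132, 149], [26, -126, 152], [35, -121, 153], [28, -108, 155], [32, -131, 155], [34, -128, 156], [31, -121, 156], [32, -126, 157], [31, -120, 157]]
```

The loop is hooked (bar x≈-53, z≈66, lip above it) and the lever stands about upright. Next I close the fingers, straighten the tool and approach the lever's outer face.

```bash
python3 -m jog '[[0,0,0,0,0.175,0],[0,0,0,0,0.17,0],[-0.4,-0.04,0.2,0,0,0],[-0.4,0,0.3,0,0,0],[-0.4,0,0.3,0,0,0],[-0.4,0,0.3,0,0,0],[0,0,0,0,0,0],[0,0,0,0,0,0]]' 0 40|sed -n 4,5p; python3 -c "
from h import *;from station import env;state(env);go(env,8,-122,150)"
```

```text
force: [0.1, 0.2, -0.7]
grip_width: -0.002
t 19.77 tcp_m [ -17.84 -122.54  150.4 ] F_m [ 0.11  0.23 -0.68] tool x,z in m [-1.    -0.     0.002] [-0.002 -0.002 -1.   ] grip -0.002 0.0
need units [-0.646  0.013  0.009]
```

```bash
python3 -m jog '[[-0.25,0.01,0,0,0,0],[-0.25,0,0,0,0,0],[-0.12,0,0,0,0,0],[-0.1,0,0,0,0,0],[-0.1,0,0,0,0,0],[0,0,0,0,0,0]]'|sed -n 4p; python3 -c "
from h import *;from station import env;state(env)"; python3 -m jog '[[-0.1,0,0,0,0,0],[-0.1,0,0,0,0,0],[-0.1,0,0,0,0,0],[0,0,0,0,0,0]]'|sed -n 4p; python3 -c "
from h import *;from station import env;state(env)"
```

```text
force: [-0.2, 1.0, 0.1]
t 20.52 tcp_m [  15.29 -121.95  150.5 ] F_m [-0.11  0.98  0.06] tool x,z in m [-1.    -0.     0.002] [-0.002 -0.001 -1.   ] grip 0.001 0.0
force: [-0.6, -0.1, -0.8]
t 21.02 tcp_m [  27.44 -121.96  150.41] F_m [-0.57 -0.03 -0.76] tool x,z in m [-1.    -0.     0.001] [-0.001 -0.001 -1.   ] grip -0.0 0.2
```

```bash
python3 -m jog '[[-0.1,0,0.01,0,0,0],[-0.1,0,0.02,0,0,0],[-0.1,0,0.02,0,0,0],[0,0,0,0,0,0]]'|sed -n 4p; python3 -c "
from h import *;from station import env;state(env)"; python3 -m jog '[[-0.1,0,0.03,0,0,0],[-0.1,0,0.035,0,0,0],[-0.05,0,0.02,0,0,0],[0,0,0,0,0,0]]'|sed -n 4p
python3 - <<'E'
from h import *;from station import env;state(env)
f=env.grab_frame("side");p=tm(cloud(f));k=p[(p[...,0]>-85)&(p[...,0]<120)&(p[...,1]>-150)&(p[...,1]<-95)&(p[...,2]>59.5)&(p[...,2]<160)]
b=k[(k[:,0]<-38)&(k[:,2]<90)];print(b[b[:,0].argsort()].round(0).astype(int)[:30].tolist())
l=k[(k[:,2]>90)&(k[:,0]>30)];l=l[l[:,2].argsort()];print("lever",l[::max(1,len(l)//25)].round(0).astype(int).tolist())
E
```

```text
force: [-2.5, 0.0, -0.5]
t 21.52 tcp_m [  39.35 -121.97  148.2 ] F_m [-2.51  0.2  -0.53] tool x,z in m [-1.    -0.     0.002] [-0.002 -0.001 -1.   ] grip 0.002 0.8
force: [-3.6, 0.1, -0.2]
t 22.02 tcp_m [  49.12 -121.98  144.81] F_m [-3.59  0.37 -0.21] tool x,z in m [-1.    -0.     0.002] [-0.002 -0.001 -1.   ] grip -0.0 1.5
[[-53, -131, 79], [-53, -132, 82], [-53, -128, 81], [-53, -123, 80], [-53, -122, 82], [-53, -116, 80], [-52, -114, 81], [-52, -110, 81], [-51, -133, 61], [-51, -128, 60], [-51, -137, 73], [-51, -125, 60], [-51, -138, 76], [-51, -133, 75], [-51, -130, 75], [-51, -133, 80], [-51, -130, 80], [-50, -129, 82], [-50, -125, 82], [-50, -121, 81], [-50, -118, 82], [-50, -112, 80], [-50, -110, 81], [-49, -135, 60], [-49, -133, 61], [-49, -139, 74], [-49, -128, 60], [-49, -138, 76], [-49, -125, 60], [-49, -135, 77]]
lever [[31, -132, 91], [36, -141, 95], [35, -133, 97], [31, -125, 98], [32, -113, 100], [33, -125, 101], [35, -110, 103], [36, -118, 106], [39, -108, 110], [42, -134, 113], [50, -135, 116], [44, -117, 118], [46, -114, 121], [48, -115, 124], [55, -134, 127], [53, -132, 131], [56, -128, 136], [45, -128, 138], [62, -136, 141], [37, -128, 144], [59, -126, 147], [52, -134, 148], [48, -132, 148], [38, -128, 151], [41, -135, 153], [56, -127, 157], [38, -126, 159]]
```

The bar has risen into its seat under the lip (z≈73) and the half is being drawn in. I'll carry the throw on.

```bash
python3 -m jog '[[-0.107,0,0.073,0,0,0],[-0.107,0,0.073,0,0,0],[-0.107,0,0.073,0,0,0],[0,0,0,0,0,0]]'|sed -n 4p; python3 -m jog '[[-0.09,0,0.09,0,0,0],[-0.09,0,0.09,0,0,0],[-0.09,0,0.1,0,0,0],[0,0,0,0,0,0]]'|sed -n 4p; python3 -c "
from h import *;from station import env;state(env)"
```

```text
force: [-0.3, -0.0, 0.0]
force: [0.3, -0.2, 0.1]
t 23.07 tcp_m [  73.42 -121.95  124.86] F_m [ 0.31 -0.22  0.08] tool x,z in m [-1. -0.  0.] [-0.    -0.001 -1.   ] grip -0.003 0.1
```

Run:
```python
from h import *;from station import env
f=env.grab_frame("side");g=f["frame"][160:252,235:335];cv2.imwrite("pics/throw.png",cv2.resize(g,None,fx=6,fy=6,interpolation=cv2.INTER_CUBIC))
p=tm(cloud(f));k=p[(p[...,0]>-85)&(p[...,0]<125)&(p[...,1]>-150)&(p[...,1]<-95)&(p[...,2]>59.5)&(p[...,2]<160)]
l=k[(k[:,2]>80)&(k[:,0]>30)];l=l[l[:,0].argsort()];print("lever",l[::max(1,len(l)//40)].round(0).astype(int).tolist())
```

```text
lever [[30, -141, 87], [32, -103, 87], [34, -105, 88], [35, -134, 84], [37, -136, 91], [38, -140, 89], [40, -142, 88], [42, -126, 96], [43, -129, 99], [45, -132, 99], [46, -142, 90], [47, -129, 101], [49, -135, 95], [50, -143, 89], [52, -111, 101], [53, -116, 101], [55, -132, 104], [57, -134, 103], [59, -130, 107], [60, -123, 107], [61, -120, 135], [61, -128, 140], [63, -128, 150], [63, -134, 102], [64, -122, 109], [65, -130, 140], [66, -136, 144], [67, -127, 120], [68, -134, 142], [70, -128, 111], [71, -135, 110], [72, -137, 139], [73, -133, 134], [75, -133, 139], [76, -128, 115], [77, -134, 109], [79, -135, 140], [81, -134, 117], [82, -127, 132], [85, -120, 122], [87, -134, 114], [89, -133, 116], [92, -132, 115]]
```

View pics/throw.png

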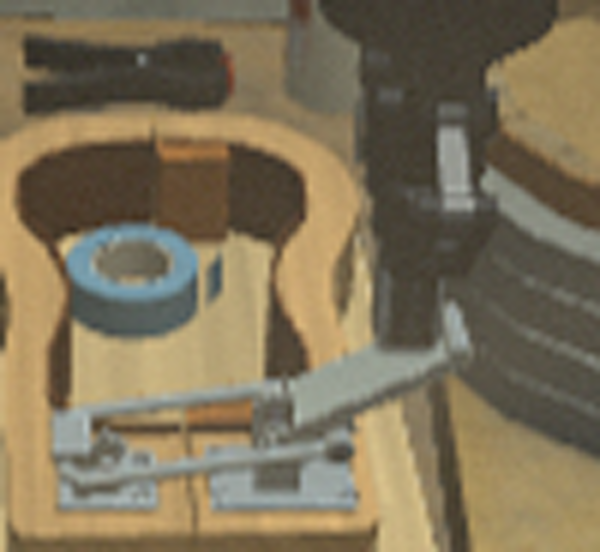

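The lever is at about 0.45 rad, with the fingertip on its handle near crop px (410,345). Before pressing home I'll check the gripper's clearance to the big mould.

```bash
python3 - <<'E'
from h import *
for n in("top","side"):
    p=tm(cloud(np.load(n+"0.npz")));k=p[(p[...,0]>70)&(p[...,0]<170)&(p[...,1]>-190)&(p[...,1]<-40)&(p[...,2]>20)]
    for y in range(-190,-40,25):
        s=k[(k[:,1]>=y)&(k[:,1]<y+25)]
        if len(s):print(n,y,len(s),"minx",s[:,0].min().round(),"maxz",s[:,2].max().round(), "minx z>80",s[s[:,2]>80][:,0].min() if (s[:,2]>80).any() else None)
E
python3 -m jog '[[-0.06,0,0.12,0,0,0],[-0.06,0,0.12,0,0,0],[0,0,0,0,0,0]]'|sed -n 4p; python3 -c "
from h import *;from station import env;state(env)"
```

```text
top -190 12 minx 146.0 maxz 42.0 minx z>80 None
top -165 279 minx 97.0 maxz 43.0 minx z>80 None
top -140 282 minx 99.0 maxz 44.0 minx z>80 None
top -115 315 minx 101.0 maxz 129.0 minx z>80 148.23651863569955
top -90 382 minx 103.0 maxz 149.0 minx z>80 123.94239808984673
top -65 339 minx 105.0 maxz 148.0 minx z>80 110.28339255166495
side -190 110 minx 114.0 maxz 43.0 minx z>80 None
side -165 435 minx 97.0 maxz 43.0 minx z>80 None
side -140 253 minx 99.0 maxz 44.0 minx z>80 None
side -115 568 minx 100.0 maxz 129.0 minx z>80 147.72035701479118
side -90 784 minx 103.0 maxz 148.0 minx z>80 123.0092087232406
side -65 492 minx 104.0 maxz 149.0 minx z>80 110.08240887863761
force: [-0.6, 0.5, 0.3]
t 23.5 tcp_m [  77.46 -122.    114.7 ] F_m [-0.55  0.54  0.29] tool x,z in m [-1.    -0.     0.002] [-0.002 -0.001 -1.   ] grip 0.0 0.1
```

```bash
python3 -m jog '[[-0.05,0,0.08,0,0,0],[-0.05,0,0.08,0,0,0],[0,0,0,0,0,0]]'|sed -n 4p; python3 -c "
from h import *;from station import env;state(env)"; python3 -m jog '[[-0.02,0,0.06,0,0,0],[0,0,0.06,0,0,0],[0,0,0,0,0,0]]'|sed -n 4p; python3 -c "
from h import *;from station import env;state(env)"
```

```text
force: [0.5, 0.7, 0.0]
t 23.88 tcp_m [  81.46 -122.04  108.33] F_m [0.52 0.68 0.01] tool x,z in m [-1.    -0.     0.002] [-0.002 -0.001 -1.   ] grip 0.003 0.0
force: [-0.0, -0.4, -0.2]
t 24.25 tcp_m [  82.26 -121.94  104.1 ] F_m [-0.05 -0.41 -0.19] tool x,z in m [-1.    -0.     0.002] [-0.002 -0.001 -1.   ] grip -0.001 0.0
```

Run:
```python
from h import *;from station import env
f=env.grab_frame("side")
p=tm(cloud(f));k=p[(p[...,0]>-85)&(p[...,0]<125)&(p[...,1]>-140)&(p[...,1]<-105)&(p[...,2]>59.5)&(p[...,2]<160)]
l=k[(k[:,2]>70)&(k[:,0]>30)];l=l[l[:,0].argsort()];print("lever",l[::max(1,len(l)//50)].round(0).astype(int).tolist())
```

```text
lever [[30, -119, 83], [31, -130, 87], [33, -112, 83], [35, -134, 82], [37, -132, 88], [38, -124, 90], [40, -134, 81], [41, -134, 87], [43, -135, 90], [44, -125, 90], [46, -134, 84], [47, -136, 85], [49, -120, 91], [50, -125, 93], [52, -130, 92], [54, -133, 91], [55, -120, 91], [57, -125, 93], [58, -132, 85], [60, -133, 85], [62, -133, 88], [64, -135, 87], [66, -135, 92], [67, -128, 143], [68, -130, 149], [69, -134, 139], [69, -120, 105], [69, -117, 108], [70, -124, 120], [70, -135, 92], [71, -115, 96], [72, -128, 113], [73, -128, 102], [73, -125, 124], [74, -135, 125], [75, -135, 113], [76, -134, 125], [77, -135, 110], [78, -132, 126], [79, -134, 110], [81, -134, 117], [81, -127, 97], [82, -136, 118], [83, -135, 108], [85, -133, 96], [86, -127, 96], [87, -134, 115], [89, -132, 98], [90, -126, 116], [92, -127, 124], [94, -125, 97], [96, -127, 99], [97, -134, 94], [99, -130, 101], [101, -133, 100]]
```

The lever has passed its toggle point (about 0.14 rad). Now I press it down to the stop by feel.

```bash
python3 -m jog '[[0,0,0.04,0,0,0],[0,0,0.04,0,0,0],[0,0,0,0,0,0]]'|sed -n 4p; python3 -m jog '[[0,0,0.04,0,0,0],[0,0,0.04,0,0,0],[0,0,0,0,0,0]]'|sed -n 4p;  python3 -c "
from h import *;from station import env;state(env)"
```

```text
force: [-0.1, -0.4, 0.1]
force: [-0.8, 0.3, 0.2]
t 25.05 tcp_m [  82.17 -122.01   97.64] F_m [-0.75  0.39  0.17] tool x,z in m [-1.    -0.     0.002] [-0.002 -0.001 -1.   ] grip -0.002 0.0
```

```bash
python3 -m jog '[[0,0,0.03,0,0,0],[0,0,0,0,0,0]]'|sed -n 4p; python3 -c "
from h import *;from station import env;state(env)"
```

```text
force: [0.2, 0.5, 0.2]
t 25.3 tcp_m [  82.27 -122.     96.62] F_m [0.24 0.5  0.21] tool x,z in m [-1.    -0.     0.002] [-0.002 -0.001 -1.   ] grip 0.003 0.0
```

```bash
for i in 1 ; do python3 -m jog '[[0,0,0.025,0,0,0],[0,0,0,0,0,0]]'|sed -n 4p; python3 -m jog '[[0,0,0.025,0,0,0],[0,0,0,0,0,0]]'|sed -n 4p; done; python3 -c "
from h import *;from station import env;state(env)"
```

```text
force: [-0.5, -0.4, 2.7]
force: [-2.7, 0.2, 5.9]
t 25.8 tcp_m [  82.46 -122.03   96.04] F_m [-2.65  0.37  5.94] tool x,z in m [-1.    -0.001  0.   ] [-0.    -0.001 -1.   ] grip 0.004 3.0
```

```bash
python3 -m jog '[[0,0,0.02,0,0,0],[0,0,0,0,0,0]]'|sed -n 4p; python3 -c "
from h import *;from station import env;state(env)"
```

```text
force: [-4.6, 1.5, 8.9]
t 26.05 tcp_m [  82.47 -122.05   96.  ] F_m [-4.44  1.82  8.91] tool x,z in m [-1.    -0.001  0.   ] [-0.    -0.002 -1.   ] grip 0.004 4.4
```

```bash
python3 -m jog '[[0,0,0.03,0,0,0],[0,0,0,0,0,0]]'|sed -n 4p; python3 -m jog '[[0,0,0.03,0,0,0],[0,0,0,0,0,0],[0,0,0,0,0,0]]'|sed -n 4p; python3 -c "
from h import *;from station import env;state(env)"
```

```text
force: [-7.4, 1.6, 13.2]
force: [-10.5, 1.4, 16.8]
t 26.68 tcp_m [  82.56 -122.09   95.83] F_m [-10.31   2.19  16.81] tool x,z in m [-1.    -0.001 -0.001] [ 0.001 -0.002 -1.   ] grip -0.002 8.5
```

The force rises with no further travel, so the lever is on its stop. I'll back off upward and check.

```bash
python3 -m jog '[[0,0,-0.15,0,0,0],[0,0,-0.4,0,0,0],[0,0,-0.8,0,0,0],[0,0,-1,0,0,0],[0.5,0,-1,0,0,0],[1,0,-0.5,0,0,0],[1,0,0,0,0,0],[1,0,0,0,0,0],[1,0,0,0,0,0],[1,0,0,0,0,0],[0,0,0,0,0,0],[0,0,0,0,0,0]]'|sed -n 4p
python3 - <<'E'
from h import *;from station import env;state(env)
f=env.grab_frame("side");g=f["frame"][170:272,215:315];cv2.imwrite("pics/end.png",cv2.resize(g,None,fx=5,fy=5,interpolation=cv2.INTER_CUBIC))
p=tm(cloud(f));k=p[(p[...,0]>-85)&(p[...,0]<125)&(p[...,1]>-134)&(p[...,1]<-110)&(p[...,2]>59.5)&(p[...,2]<160)]
l=k[(k[:,2]>83)&(k[:,0]>35)];print("handle slope",np.polyfit(l[:,0],l[:,2],1),l[:,0].max())
t=p[(abs(p[...,0])<90)&(p[...,1]<-130)&(p[...,1]>-150)&(p[...,2]>52)&(p[...,2]<60)];s=np.sort(t[:,0]);i=np.where(np.diff(s)>3)[0];print([(s[j].round(1),s[j+1].round(1)) for j in i])
E
```

```text
force: [-0.0, -0.2, -1.2]
t 28.18 tcp_m [-137.2  -121.84  246.38] F_m [-0.05 -0.2  -1.19] tool x,z in m [-1. -0.  0.] [-0.    -0.001 -1.   ] grip 0.003 0.0
handle slope [1.46551047e-02 8.74284341e+01] 104.43787523555217
[]
```

View pics/end.png

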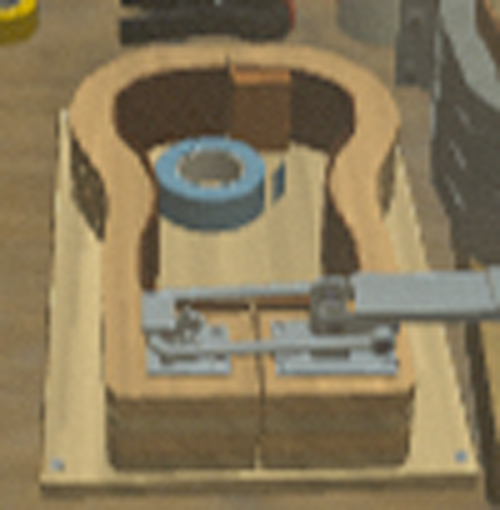

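The handle lies level at crop px (430,295), the loop is hooked at (155,340), the joint at (258,420) is shut, and the surroundings are undisturbed. I'll hand in now.

```bash
python3 -c "
from station import env;print(env.sign_off())"
```

```text
the job is handed in; nothing more can be done
None
```

The job is handed in: I bedded the sides at about 15 N, hooked the loop under the keeper's lip, and pressed the lever home at about 20 N. The last picture shows the joint shut and the handle level; the judging result was not shown.

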